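# Level the glass-tower stand with the spirit level and hold its foot knob

### The arm

A 7-joint arm with a two-finger parallel gripper is mounted at the origin on a cart in front of the work surface, level with it; the furniture and walls round the work are solid. World frame = base frame: x ahead of the robot, y to its left, z up, the work surface at z = 0. Lengths are in mm, angles in rad, forces in N, time in s.
With the tool pointing down it reaches from about 400 to 900 mm from the base axis. Payload 5.5 kg.
Tool frame: the origin (TCP) lies midway between the tips of the shut fingers; the grasp point (between the pads) lies 19 mm behind it (bot.tcp_to_grasp is the distance from the TCP to the grasp point, in mm); z points along the fingers, y is the direction in which the jaws open and shut (so a half turn about z gives the same grasp; the last joint's range is limited). The gripper opens to 85 mm and grips with 20 to 120 N. Pads are 22 mm wide; open, the fingers measure 114 mm over their backs; the gripper's body (76 mm by 85 mm) begins 54 mm behind the grasp point. The pads swing forward as they close: fully open they stand 13 mm farther back than shut.
Start: joints at [-1.043, 0.501, -0.427, 1.55, 0.221, 1.138, -0.21], TCP at [170.077, 627.354, 231.31] pointing down, gripper open.
Joint ranges: [-2.88, 2.88], [-0.31, 2.03], [-1.54, 1.56], [0.2, 2.42], [-1.41, 4.55], [0.19, 2.02], [-2.57, 2.57]. Speed limits (rad/s): [2.57, 2.57, 3.14, 3.14, 3.14, 3.14, 3.14].

### API

Orientations are given as a rotation vector (axis times angle).
In Python, from station import state, viewer, bot gives the robot as it stands. The module is installed in compiled form; this text tells all that it offers.
- The arm moves only by the tool drive_tool, never from a script. Its argument "deltas" is a list of rows, each a list of 2 entries, a list of its own where there are three numbers: the shift along the tool's x, y, z in m, then the turn, a rotation vector about the tool's x, y, z in rad. In form: [[[x, y, z], [rx, ry, rz]], ...]. A call has exactly 8 rows; each row is the pose to reach, as a shift and turn from the pose measured when the call began, along the tool's axes at that moment; what a row does not reach only later rows make up. A row lasts 1/10 s, in which the tool goes at most 50 mm and 8.59 degrees, less where a joint would pass 70% of its speed; a pose out of reach is approached as far as the arm can. A call with a gripper value outside its range is refused whole. "hand" is the opening, from -1 (shut) to 1 (fully open), so that 0 is half open, set as the call begins (left out, the last holds). The fingers move at their own pace and stop on an object; "force" is the grip in N (left out, the last holds). Time passes only in rows, so rows that repeat a pose let the fingers close, or fill a call up. It gives the time, the measured TCP pose, the force and the opening at its end, in the units of the state.
- state(): the state, without advancing time (a new reading comes with each control period).
- viewer.camera(name): name is "scene" or "top" or "wrist"; returns a dict with "frame" (400x640x3 uint8, red, green, blue), "range_z" (400x640 float32, mm along the optical axis (not along the pixel's ray), 0 where there is no reading), "fx", "fy", "cx", "cy" (pixels), "origin" and "rotation" of the camera in the world; the wrist camera has in their place "tool_from_camera" (4x4, takes a point from camera to tool coordinates, whose origin is the TCP and whose axes are the flange's). Camera axes: x right, y up, looking along -z (the intrinsics and any distortion apply to the point x, -y, -z); pixel columns grow to the right and rows downward; lengths in mm; the calibration is good to about 2 mm. A picture is of the moment at which its call begins: read the wrist's pose just before it.
- bot.job_done(): hands the job in, once; it reports no verdict.
The state is a dict: "clock": time; "joint_pos": joint angles; "qvel": joint speeds; "tau": joint torques, N m; "eef_pos": TCP position; "orientation": TCP orientation; "contact_force": force on the tool from outside, world axes, zero at the start; "wrist_torque": the same for the moment, N m; "grip_width": finger opening in mm.
Only numpy, scipy, OpenCV 4.12 (cv2) and the standard library are available. Lean on these libraries where they do the work, as an engineer would, in place of code of your own. Each camera call takes 0.05 s, during which the arm holds its last target. There are 200 camera calls.

### The job

A tower of glasses is to be built on the three-footed stand, so it must be level first: lay the spirit level on the middle of the dark wooden deck, lengthwise towards the foot with the black knob, press it down firmly so that it seats, and let go of it. Then push the black knob down (it drives the levelling foot only while pushed down) and turn it until the bubble lies between the two black lines. Finish holding: keep hold of the knob, still pushed down at that setting, so that the lock nut can be tightened under it; do not touch the level again, and leave the tumblers, the jigger and the coasters where they are.

Things in the scene. Friction and masses are not known exactly. Their poses are not given: they have to be found in the camera images.
- tower_stand: Fixed stand on three feet. Origin on the worktop under the middle of its deck; at yaw 0 the levelling foot with the knob is at its +y end, 155 mm from the origin, and the hinge over the two fixed feet at its -y end. The stand itself cannot be moved.
- deck: The stand's dark wooden deck, 170 mm along x by 230 mm along y by 14 mm, its top 65.5 mm above the worktop, with a steel ear at +y for the foot. It tilts about its x axis, by less than 1 degree; at the start the knob's end is too low. Origin on the hinge axis, 95 mm from the deck's middle in -y and 15.5 mm below the top.
- deck_centre (a point): Middle of the deck's top face; z up, y towards the knob. The level belongs here, its long axis along y (either way round).
- level_knob: Black round ribbed knob on the foot's vertical axis: a grip 34 mm in diameter and 30 mm tall with a brass disc on top, above a skirt 68 mm in diameter and 6 mm thick. Origin on the axis, at the height of the deck's top while the knob is up; it turns and sinks with the knob. Skirt's top 22 mm, grip's top 52 mm above it. Fingertips can stand on the skirt and push it down. While up, it just spins.
- knob_skirt (a point): On the knob's axis, at the skirt's top face. Pushed down, the knob turns the foot: clockwise seen from above raises the knob's end of the deck by 1 mm a radian (the knob rises with it), which tilts the deck by 0.004 rad and moves the bubble 7.2 mm towards the knob. The foot stays where it is left, so shorter turns add up. At the start 1 to 2 rad are needed.
- knob_push (a joint): How far the knob is pushed down, in m: 0 up, stop at 0.009. It takes about 1.5 N at the start and 3 N at 0.0035, where the rounded dogs under it meet the teeth of a sprung clutch (after a little turning they drop in, 1 mm deeper); then 2.8 N more per mm. Pushed by 0.006 or more, about 12 N, it drives the foot without slip; below 0.005 it may slip.
- spirit_level: Loose grey aluminium pocket level with black end caps, 150 mm long (x) by 22 mm wide (y) by 40 mm tall, 0.32 kg, upright on its base on the worktop. Origin at the middle of its underside; flat parallel sides. A green vial 52 mm long along x lies open at the middle of its top, with two black lines 20 mm apart. A firm press on it means about 10 N.
- bubble (a joint): Position of the 14 mm pale bubble along the level's x axis from the middle of the vial, in m, -0.017 to 0.017; it goes to the higher end, 1.8 m per radian of tilt, and settles in about a second. It lies between the lines within 0.003 of 0.
- tumbler_a: Clear glass tumbler, 78 mm in diameter and 92 mm tall, upright, waiting at the back left. Leave it alone. Origin at the middle of its underside.
- tumbler_b: Clear glass tumbler, 78 mm in diameter and 92 mm tall, upright, waiting at the back left. Leave it alone. Origin at the middle of its underside.
- tumbler_c: Clear glass tumbler, 78 mm in diameter and 92 mm tall, upright, waiting at the back left. Leave it alone. Origin at the middle of its underside.
- jigger: Steel double jigger, 43 mm in diameter and 73 mm tall, behind the stand on the right. Leave it alone. Origin at the middle of its underside.
- coasters: Round stack of pulp coasters, 96 mm in diameter and 13 mm tall, at the front left. Leave it alone. Origin at the middle of its underside.

How it is judged (in metres and radians):
On the way, in this order (a step that is already met when the one before it is completed fails the run):
1. the spirit level lies lengthwise on the middle of the deck and is pressed down on it (x of spirit_level in the frame of deck_centre between -0.05 and 0.05 m and y of spirit_level in the frame of deck_centre between -0.04 and 0.04 m and z of spirit_level in the frame of deck_centre between -0.004 and 0.004 m and angle between the x axis of spirit_level and the y axis of deck_centre, either way round below 0.2 rad and angle between spirit_level's own z axis and vertical below 0.06 rad and contact force between spirit_level and deck above 6 N), for 0.2 s.
2. the level stands there by itself and the knob is pushed down by the fingers (x of spirit_level in the frame of deck_centre between -0.05 and 0.05 m and y of spirit_level in the frame of deck_centre between -0.04 and 0.04 m and z of spirit_level in the frame of deck_centre between -0.004 and 0.004 m and angle between the x axis of spirit_level and the y axis of deck_centre, either way round below 0.2 rad and angle between spirit_level's own z axis and vertical below 0.06 rad and contact force between spirit_level and the arm below 0.3 N and contact force between spirit_level and the fingers below 0.3 N and contact force between spirit_level and deck above 0.5 N and value of joint knob_push above 0.0045 m and contact force between the fingers and level_knob above 5 N), for 0.2 s.
At the end, for the whole second after the job is handed in: Bubble within 3 mm of the vial's middle; the level stands untouched and flat on the deck, within 50 mm across and 40 mm along of its middle and 0.2 rad of the direction to the knob; fingers press the knob with at least 5 N and it is pushed down by over 4.5 mm (all of step 2 and value of joint bubble between -0.003 and 0.003 m); the arm keeps its last pose, push and grip.
It fails at once if a glass tumbler moved by more than 2 cm (distance of tumbler_a from where it was at the start of the episode above 0.02 m).
It fails at once if a glass tumbler moved by more than 2 cm (distance of tumbler_b from where it was at the start of the episode above 0.02 m).
It fails at once if a glass tumbler moved by more than 2 cm (distance of tumbler_c from where it was at the start of the episode above 0.02 m).
It fails at once if the jigger moved by more than 2 cm (distance of jigger from where it was at the start of the episode above 0.02 m).
It fails at once if the coasters moved by more than 2 cm (distance of coasters from where it was at the start of the episode above 0.02 m).
It also fails if it takes over 61 s, if anything falls off the work surface, if the arm or the gripper's body presses on something with over 40 N, if the wrist force passes 120 N, or if a joint passes its speed limit or range.

## Working session

There is one attempt and no reset: what is moved stays moved. The work goes in short steps, Python scripts to look and compute and a tool call to move; the robot and the scene stay as the last step left them, time stands still between calls to the robot, and variables do not carry over. Pictures are saved under pics/ and viewed, about 8 in all and at most 12, crops included, and the job is handed in when it is done.

Besides the shell and the picture viewer there is one more tool, called after "Call:" as name(argument=value, ...), one argument or row to a line, values as JSON. drive_tool: Moves the arm, as the interface text tells. Its arguments: {"type":"object","properties":{"deltas":{"type":"array"},"hand":{"type":"number"},"force":{"type":"number"}},"required":["deltas"]}

```bash
mkdir -p pics; cat > h.py <<'E'
import numpy as np, cv2
from station import state, viewer, bot
from scipy.spatial.transform import Rotation as R
def pts(c, T=None):
    h,w=c["range_z"].shape; v,u=np.mgrid[:h,:w]; z=c["range_z"]
    P=np.stack([(u-c["cx"])/c["fx"]*z, -(v-c["cy"])/c["fy"]*z, -z],-1)
    if "rotation" in c: return P@np.array(c["rotation"]).T+np.array(c["origin"])
    s=T; M=np.array(c["tool_from_camera"]); P=P@M[:3,:3].T+M[:3,3]
    return P@R.from_rotvec(s["orientation"]).as_matrix().T+np.array(s["eef_pos"])
def save(n,f): cv2.imwrite(f"pics/{n}.png",f[...,::-1])
E
python3 - <<'E'
from h import *
s=state(); print(s)
a=viewer.camera("top"); b=viewer.camera("scene")
save("top",a["frame"]); save("scene",b["frame"])
print({k:v for k,v in a.items() if k not in("frame","range_z")})
np.savez("top.npz",P=pts(a),F=a["frame"])
E
```

```text
{'clock': 0.0, 'joint_pos': array([-1.04277395,  0.50184923, -0.42678734,  1.5514727 ,  0.22074797,
        1.13827361, -0.21032113]), 'qvel': array([ 0.00173238, -0.00186495, -0.00040697,  0.00178077,  0.00063675,
       -0.00165043,  0.00043175]), 'tau': array([-1.07412267e-03, -5.69516551e+01, -5.81693843e+00, -2.80944407e+01,
        1.05194692e-02,  1.20286099e-02,  5.90804120e-06]), 'eef_pos': array([169.9727747 , 626.65634268, 230.24867596]), 'orientation': array([-4.14698142e-01, -3.11372619e+00,  3.02027337e-03]), 'contact_force': array([ 0.08579572, -0.34724522,  0.24866677]), 'wrist_torque': array([-0.03081331, -0.03936553, -0.02997074]), 'grip_width': 85.17395030371222}
{'fx': 482.9989865383031, 'fy': 482.9989865383031, 'cx': 328.9590452146541, 'cy': 194.8382965084386, 'origin': array([ 399.59728272,   10.09561661, 1270.75494651]), 'rotation': array([ 0.11653443, -0.11379611, -1.5432293 ])}Traceback (most recent call last):
  File "<stdin>", line 6, in <module>
  File "h.py", line 7, in pts
    if "rotation" in c: return P@np.array(c["rotation"]).T+np.array(c["origin"])
                               ~~~~~~~~~~~~~~~~~~~~~~~~~~~^~~~~~~~~~~~~~~~~~~~~~
ValueError: operands could not be broadcast together with shapes (400,640) (3,)
```

```bash
sed -i 's/P@np.array(c\["rotation"\]).T/P@R.from_rotvec(c["rotation"]).as_matrix().T/' h.py
python3 - <<'E'
from h import *
a=viewer.camera("top"); P=pts(a); np.savez("top.npz",P=P,F=a["frame"])
print(np.percentile(P[...,2],[5,25,50,75,95]))
E
```

```text
[-9.23015598e+02 -4.13658856e+00 -1.16337799e-01  3.23022435e+01
  2.61278235e+02]
```

View pics/top.png

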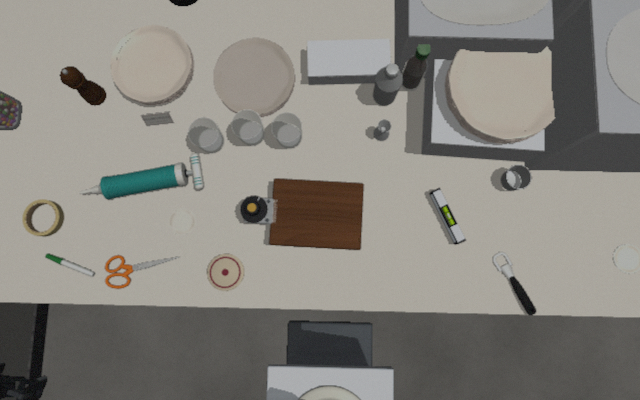

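View pics/scene.png

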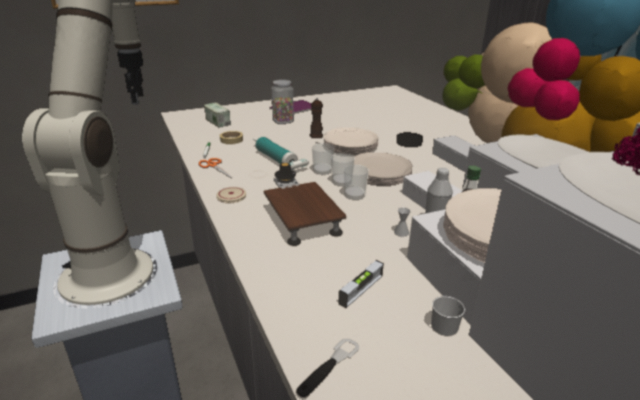

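The top view shows the knob at px (254,209), the deck around (318,214), the level at (447,216) with its vial at (449,215), the tumblers at (207..288,130), the jigger at (382,130) and the coasters at (226,272). The scene view agrees.

```bash
python3 - <<'E'
from h import *
d=np.load("top.npz"); P=d["P"]; F=d["F"].astype(int)
def box(u0,u1,v0,v1):
    m=np.zeros(P.shape[:2],bool); m[v0:v1,u0:u1]=1; return m
def rep(n,m):
    q=P[m]; r=cv2.minAreaRect(q[:,:2].astype(np.float32)); print(n,m.sum(),"mean",q.mean(0).round(1),"zmed",np.median(q[:,2]).round(1),"rect",np.round(r[0],1),np.round(r[1],1),round(r[2],1))
    w=np.linalg.svd(q[:,:2]-q[:,:2].mean(0),full_matrices=False)[2][0]; print("   axis",np.degrees(np.arctan2(w[1],w[0])).round(1))
rep("deck",box(260,375,170,260)&(abs(P[...,2]-65)<7)&(F[...,0]-F[...,2]>15))
rep("level",box(420,475,180,250)&(abs(P[...,2]-40)<8))
g=box(420,475,180,250)&(F[...,1]-F[...,0]>20)&(F[...,1]-F[...,2]>30); rep("vial",g)
rep("knobtop",box(235,275,190,230)&(P[...,2]>108))
rep("skirt",box(230,280,185,235)&(abs(P[...,2]-87)<8))
rep("brass",box(235,275,190,230)&(F[...,0]-F[...,2]>60))
for n,b in dict(ta=(190,225,115,155),tb=(233,265,108,148),tc=(272,304,112,150),jig=(368,395,115,145),coast=(205,248,252,294)).items():
    q=P[box(*b)&(P[...,2]>8)&(P[...,2]<120)]; print(n,q.mean(0).round(0),q.min(0).round(0),q.max(0).round(0))
c=viewer.camera("wrist"); print(c["tool_from_camera"])
E
```

```text
deck 5945 mean [530.2  44.4  64.6] zmed 64.5 rect [531.8  45.5] [228.1 169.9] 88.1
   axis -92.2
level 505 mean [ 537.  -291.3   38.7] zmed 38.6 rect [ 537.8 -291.3] [149.7  23.3] 26.4
   axis -153.9
vial 74 mean [ 535.5 -288.9   52. ] zmed 35.9 rect [ 466.3 -146.8] [ 49.  340.6] 25.9
   axis -65.8
knobtop 164 mean [529.9 191.3 171.4] zmed 115.4 rect [479.6 108.5] [251.5  33.3] 58.4
   axis 54.3
skirt 411 mean [536.2 199.4  85.6] zmed 85.4 rect [537.3 201.1] [66.3 66.2] 24.3
   axis 157.7
brass 63 mean [536.8 200.7 115.8] zmed 115.7 rect [537.1 200.6] [20.5 18.7] 46.5
   axis -137.2
ta [732. 341.  45.] [680. 297.   8.] [767. 380.  97.]
tb [764. 231.  43.] [712. 189.   8.] [812. 277.  98.]
tc [754. 130.  43.] [707.  89.   8.] [806. 174.  99.]
jig [ 760. -120.   42.] [ 741. -138.    8.] [ 778. -100.   77.]
coast [380. 277.  13.] [333. 230.   8.] [425. 325.  20.]
[[ 5.28920478e-04  9.63560821e-01  2.67488811e-01  6.74519846e+01]
 [ 9.99999246e-01 -2.13153568e-04 -1.20952219e-03  1.00065101e-01]
 [-1.10843200e-03  2.67489249e-01 -9.63560207e-01 -1.42967064e+02]
 [ 0.00000000e+00  0.00000000e+00  0.00000000e+00  1.00000000e+00]]
```

Call:
drive_tool(
  deltas=[
    [[-0.043,-0.024,0],[0,0,0.1]],
    [[-0.086,-0.049,0],[0,0,0.2]],
    [[-0.129,-0.073,0],[0,0,0.3]],
    [[-0.172,-0.098,0],[0,0,0.4]],
    [[-0.215,-0.122,0],[0,0,0.5]],
    [[-0.258,-0.146,0],[0,0,0.6]],
    [[-0.301,-0.171,0],[0,0,0.7]],
    [[-0.344,-0.195,0],[0,0,0.8]],
  ],
  hand=1,
  force=60,
)

```text
clock: 1.0
eef_pos: [452.1, 347.0, 231.0]
orientation: [1.6, 2.703, -0.002]
contact_force: [1.2, 0.9, -0.3]
grip_width: 85.5
```

```bash
cat >> h.py <<'E'
def to(x,y,z,ty=None):
    """tool-frame shift (m) and turn to world TCP target mm, tool y heading deg (tool down)"""
    s=state(); M=R.from_rotvec(s["orientation"]); p=np.array(s["eef_pos"])
    print("t",round(s["clock"],2),"p",p.round(1),"ty",np.degrees(np.arctan2(*M.as_matrix()[1::-1,1])).round(1),"q",s["joint_pos"].round(2),"F",s["contact_force"].round(1),"w",round(s["grip_width"],1))
    d=M.inv().apply(np.array([x,y,z])-p)/1000
    out=[d.round(4)]
    if ty is not None:
        a=np.radians(ty); T=np.array([[-np.sin(a),np.cos(a),0],[np.cos(a),np.sin(a),0],[0,0,-1]]).T
        out.append((M.inv()*R.from_matrix(T)).as_rotvec().round(4))
    print("->",*out)
E
python3 -c "
from h import *
to(530,-20,200,-40)"
```

```text
t 1.0 p [452.1 347.  231. ] ty 28.8 q [-0.57  0.33 -0.16  1.76  0.06  1.05 -0.25] F [ 1.2  0.9 -0.3] w 85.5
-> [-0.3592 -0.1083  0.0314] [-1.0000e-04  1.1000e-03  1.2002e+00]
```

Call:
drive_tool(
  deltas=[
    [[-0.045,-0.0135,0],[0,0,0.12]],
    [[-0.09,-0.027,0],[0,0,0.24]],
    [[-0.135,-0.0405,0],[0,0,0.36]],
    [[-0.18,-0.054,0],[0,0,0.48]],
    [[-0.225,-0.0675,0.005],[0,0,0.6]],
    [[-0.27,-0.081,0.01],[0,0,0.72]],
    [[-0.315,-0.095,0.02],[0,0,0.84]],
    [[-0.36,-0.108,0.03],[0,0,0.96]],
  ],
)

```text
clock: 1.8
eef_pos: [530.8, -22.4, 201.4]
orientation: [2.671, 1.652, 0.0]
contact_force: [1.1, 0.6, 0.5]
grip_width: 85.5
```

```bash
python3 -c "
from h import *
to(538,-291,150,-63.6)"
```

```text
t 1.8 p [530.8 -22.4 201.4] ty -26.5 q [-0.16  0.29  0.18  1.9  -0.06  0.96 -0.41] F [1.1 0.6 0.5] w 85.5
-> [-0.2371  0.1263  0.0517] [1.200e-03 1.000e-04 6.473e-01]
```

Call:
drive_tool(
  deltas=[
    [[-0.036,0.019,0],[0,0,0.1]],
    [[-0.072,0.038,0.005],[0,0,0.2]],
    [[-0.108,0.057,0.015],[0,0,0.3]],
    [[-0.144,0.076,0.025],[0,0,0.4]],
    [[-0.18,0.095,0.035],[0,0,0.5]],
    [[-0.216,0.115,0.045],[0,0,0.6]],
    [[-0.237,0.126,0.052],[0,0,0.647]],
    [[-0.237,0.126,0.052],[0,0,0.647]],
  ],
)

```text
clock: 2.6
eef_pos: [535.6, -295.7, 148.4]
orientation: [3.058, 0.706, -0.004]
contact_force: [0.1, -0.2, 0.1]
grip_width: 85.5
```

```bash
python3 - <<'E'
from h import *
s=state(); c=viewer.camera("wrist"); P=pts(c,s); F=c["frame"].astype(int); save("w1",c["frame"])
m=(abs(P[...,2]-39)<8)&(np.hypot(P[...,0]-538,P[...,1]+291)<95)
q=P[m]; r=cv2.minAreaRect(q[:,:2].astype(np.float32)); print(m.sum(),np.median(q[:,2]),r)
to(r[0][0],r[0][1],15,-63.6)
E
```

```text
4535 39.885087368514746 ((538.3538208007812, -294.0692138671875), (150.1950225830078, 22.07569122314453), 26.269216537475586)
t 2.65 p [ 536.5 -292.8  148.8] ty -63.8 q [ 0.17  0.51  0.38  1.75 -0.23  0.93 -0.47] F [ 0.4  0.6 -0.1] w 85.9
-> [0.0013 0.0019 0.1338] [ 0.0007  0.0017 -0.003 ]
```

View pics/w1.png

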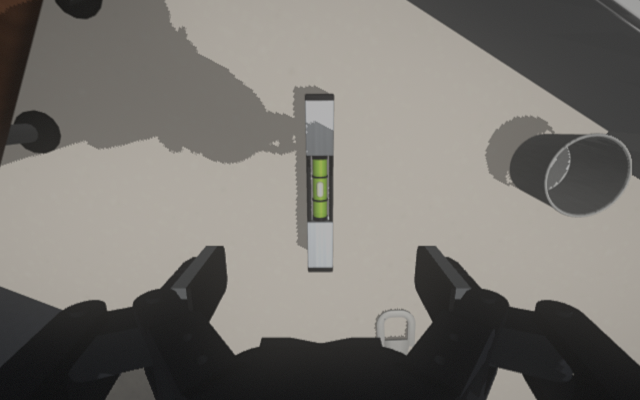

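The level lies upright at px (320,183), its vial centred and clear between the open fingers; the measured size, 150 x 22, and height, 40, match. I descend next.

Call:
drive_tool(
  deltas=[
    [[0.001,0.001,0.03],[0,0,0]],
    [[0.001,0.001,0.06],[0,0,0]],
    [[0.001,0.001,0.09],[0,0,0]],
    [[0.001,0.001,0.115],[0,0,0]],
    [[0.001,0.001,0.13],[0,0,0]],
    [[0.001,0.001,0.139],[0,0,0]],
    [[0.001,0.001,0.141],[0,0,0]],
    [[0.001,0.001,0.141],[0,0,0]],
  ],
)

```text
clock: 3.45
eef_pos: [538.3, -293.4, 8.4]
orientation: [3.058, 0.713, -0.001]
contact_force: [0.9, 0.4, 0.1]
grip_width: 85.1
```

Call:
drive_tool(
  deltas=[
    [[0,0,0],[0,0,0]],
    [[0,0,0],[0,0,0]],
    [[0,0,0],[0,0,0]],
    [[0,0,0],[0,0,0]],
    [[0,0,0],[0,0,0]],
    [[0,0,0],[0,0,0]],
    [[0,0,0],[0,0,0]],
    [[0,0,0],[0,0,0]],
  ],
  hand=-1,
  force=60,
)

```text
clock: 4.25
eef_pos: [538.7, -293.7, 9.0]
orientation: [3.057, 0.713, 0.0]
contact_force: [-1.0, 0.3, 5.0]
grip_width: 21.0
```

```bash
python3 -c "
from h import *
to(532,-140,150,-2)"
```

```text
t 4.25 p [ 538.7 -293.7    9. ] ty -63.8 q [ 0.23  0.71  0.31  1.79 -0.32  0.68 -0.4 ] F [-1.   0.3  5. ] w 21.0
-> [ 0.0619 -0.1405 -0.1414] [ 0.0017  0.0015 -1.0778]
```

Call:
drive_tool(
  deltas=[
    [[0,0,-0.02],[0,0,0]],
    [[0,0,-0.05],[0,0,0]],
    [[0.004,-0.01,-0.085],[0,0,-0.12]],
    [[0.015,-0.034,-0.115],[0,0,-0.25]],
    [[0.028,-0.064,-0.136],[0,0,-0.38]],
    [[0.042,-0.095,-0.141],[0,0,-0.51]],
    [[0.055,-0.125,-0.141],[0,0,-0.64]],
    [[0.062,-0.14,-0.141],[0,0,-0.76]],
  ],
)

```text
clock: 5.05
eef_pos: [531.4, -136.1, 148.9]
orientation: [-2.568, -1.808, 0.001]
contact_force: [-0.9, 0.9, -3.4]
grip_width: 20.9
```

```bash
python3 -c "
from h import *
to(532,45,120,-2)"
```

```text
t 5.05 p [ 531.4 -136.1  148.9] ty -19.7 q [ 0.06  0.39  0.18  1.9  -0.09  0.86 -0.06] F [-0.9  0.9 -3.4] w 20.9
-> [ 0.1708 -0.0604  0.029 ] [-0.0013 -0.     -0.3087]
```

Call:
drive_tool(
  deltas=[
    [[0.02,-0.007,0],[0,0,-0.05]],
    [[0.05,-0.018,0],[0,0,-0.12]],
    [[0.085,-0.03,0],[0,0,-0.2]],
    [[0.12,-0.042,0],[0,0,-0.27]],
    [[0.148,-0.052,0.01],[0,0,-0.309]],
    [[0.166,-0.059,0.02],[0,0,-0.309]],
    [[0.171,-0.06,0.029],[0,0,-0.309]],
    [[0.171,-0.06,0.029],[0,0,-0.309]],
  ],
)

```text
clock: 5.85
eef_pos: [530.9, 45.7, 118.1]
orientation: [-2.256, -2.182, 0.006]
contact_force: [0.2, -1.0, -3.7]
grip_width: 21.3
```

```bash
python3 -c "
from h import *
s=state();c=viewer.camera('wrist');save('w2',c['frame'])
to(532,45,76,-2)"
```

```text
t 5.9 p [531.5  44.2 118.9] ty -2.0 q [-0.18  0.41  0.05  1.95 -0.03  0.79 -0.14] F [ 0.7 -0.8 -2.2] w 21.6
-> [0.0008 0.0006 0.0429] [-0.0038  0.001  -0.0005]
```

View pics/w2.png

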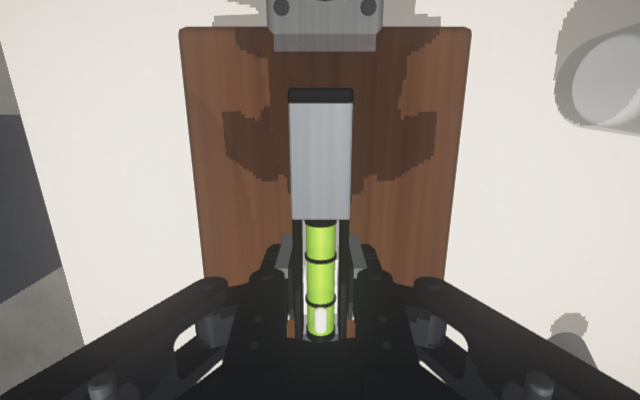

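The level hangs centred and parallel over the deck, with its bubble at the near (hinge) end as expected.

Call:
drive_tool(
  deltas=[
    [[0.001,0.0005,0.012],[0,0,0]],
    [[0.001,0.0005,0.024],[0,0,0]],
    [[0.001,0.0005,0.032],[0,0,0]],
    [[0.001,0.0005,0.037],[0,0,0]],
    [[0.001,0.0005,0.04],[0,0,0]],
    [[0.001,0.0005,0.042],[0,0,0]],
    [[0.001,0.0005,0.043],[0,0,0]],
    [[0.001,0.0005,0.044],[0,0,0]],
  ],
)

```text
clock: 6.7
eef_pos: [532.2, 45.3, 75.1]
orientation: [-2.259, -2.181, 0.004]
contact_force: [0.4, -0.4, -2.7]
grip_width: 21.6
```

Call:
drive_tool(
  deltas=[
    [[0,0,0.001],[0,0,0]],
    [[0,0,0.002],[0,0,0]],
    [[0,0,0.003],[0,0,0]],
    [[0,0,0.004],[0,0,0]],
    [[0,0,0.004],[0,0,0]],
    [[0,0,0.004],[0,0,0]],
    [[0,0,0.004],[0,0,0]],
    [[0,0,0.004],[0,0,0]],
  ],
)

```text
clock: 7.5
eef_pos: [532.5, 45.6, 73.7]
orientation: [-2.259, -2.181, 0.003]
contact_force: [-6.8, 0.6, 19.5]
grip_width: 21.4
```

Call:
drive_tool(
  deltas=[
    [[0,0,0],[0,0,0]],
    [[0,0,0],[0,0,0]],
    [[0,0,0],[0,0,0]],
    [[0,0,0],[0,0,0]],
    [[0,0,0],[0,0,0]],
    [[0,0,0],[0,0,0]],
    [[0,0,0],[0,0,0]],
    [[0,0,0],[0,0,0]],
  ],
  hand=1,
)

```text
clock: 8.3
eef_pos: [532.5, 45.5, 73.6]
orientation: [-2.259, -2.181, 0.003]
contact_force: [0.2, 1.1, 0.3]
grip_width: 85.2
```

```bash
python3 -c "
from h import *
to(537.2,200.8,200,58)"
```

```text
t 8.3 p [532.5  45.5  73.6] ty -2.0 q [-0.17  0.48  0.05  1.97 -0.03  0.69 -0.14] F [0.2 1.1 0.3] w 85.2
-> [ 0.1553 -0.001  -0.1265] [-2.4000e-03 -8.0000e-04 -1.0474e+00]
```

Call:
drive_tool(
  deltas=[
    [[0,0,-0.01],[0,0,0]],
    [[0,0,-0.03],[0,0,0]],
    [[0,0,-0.055],[0,0,0]],
    [[0,0,-0.075],[0,0,0]],
    [[0,0,-0.085],[0,0,0]],
    [[0,0,-0.085],[0,0,0]],
    [[0,0,-0.085],[0,0,0]],
    [[0,0,-0.085],[0,0,0]],
  ],
)

```text
clock: 9.1
eef_pos: [531.8, 45.5, 157.5]
orientation: [-2.258, -2.18, 0.006]
contact_force: [0.3, -0.9, 0.2]
grip_width: 85.2
```

```bash
python3 - <<'E'
from h import *
s=state();c=viewer.camera('wrist');P=pts(c,s)
m=(abs(P[...,2]-103)<8)&(np.hypot(P[...,0]-532,P[...,1]-45)<95)
q=P[m]; r=cv2.minAreaRect(q[:,:2].astype(np.float32)); print(m.sum(),np.median(q[:,2]),r)
F=c["frame"].astype(int); g=(F[...,1]-F[...,2]>50); v,u=np.nonzero(g); print(u.min(),u.max(),v.min(),v.max(),np.median(u))
v0,v1,uc=v.min()-15,v.max()+15,int(np.median(u))
f=c["frame"][v0:v1,uc-60:uc+60]; save("vial1",cv2.resize(f,None,fx=4,fy=4,interpolation=cv2.INTER_NEAREST)[:600]); print(v0,uc-60,f.shape)
top=viewer.camera("top"); save("top2",cv2.resize(top["frame"][150:260,230:390],None,fx=5,fy=5))
to(537.2,200.8,158,75)
E
```

```text
7026 104.61751165520543 ((532.8952026367188, 44.66021728515625), (150.24462890625, 22.177989959716797), 87.87372589111328)
314 330 179 250 322.0
164 262 (101, 120, 3)
t 9.2 p [531.9  45.5 157.5] ty -2.0 q [-0.18  0.35  0.06  1.92 -0.02  0.87 -0.15] F [0.1 1.  0.2] w 85.3
-> [ 0.1554 -0.0002 -0.0007] [-0.0043 -0.0022 -1.3441]
```

View pics/vial1.png

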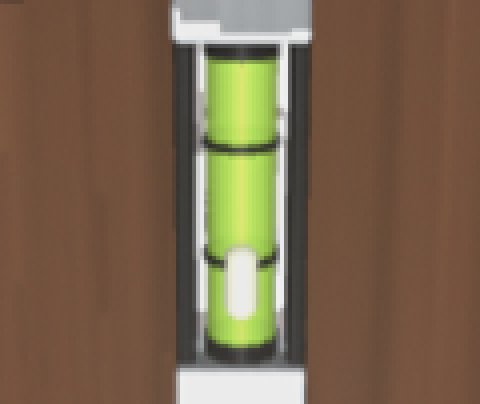

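The bubble's centre is at row 283 against lines at rows 148 and 262. That puts it 13.8 mm towards the hinge, so about 1.9 rad clockwise is needed.

Call:
drive_tool(
  deltas=[
    [[0.01,0,0],[0,0,-0.14]],
    [[0.035,0,0],[0,0,-0.28]],
    [[0.065,0,0],[0,0,-0.42]],
    [[0.095,0,0],[0,0,-0.56]],
    [[0.125,0,0],[0,0,-0.7]],
    [[0.145,0,0],[0,0,-0.84]],
    [[0.155,0,0],[0,0,-0.98]],
    [[0.155,0,0],[0,0,-1.12]],
  ],
)

```text
clock: 10.0
eef_pos: [536.5, 203.0, 156.5]
orientation: [-0.74, -3.047, 0.002]
contact_force: [-0.8, -0.5, 0.4]
grip_width: 85.4
```

```bash
python3 - <<'E'
from h import *
s=state();c=viewer.camera('wrist');P=pts(c,s); save("w3",c["frame"])
for n,z in(("skirt",87),("top",116)):
    m=(abs(P[...,2]-z)<5)&(np.hypot(P[...,0]-537,P[...,1]-201)<42)
    q=P[m]; r=cv2.minAreaRect(q[:,:2].astype(np.float32)); print(n,m.sum(),np.median(q[:,2]),r)
to(537.2,200.8,130,80)
E
```

```text
skirt 4115 86.04579283240922 ((538.1683349609375, 199.60772705078125), (66.7430419921875, 66.69113159179688), 15.56230640411377)
top 2167 116.22459449234861 ((537.475830078125, 200.2818145751953), (33.43516540527344, 33.726558685302734), 18.033418655395508)
t 10.05 p [536.6 201.6 156.4] ty 63.0 q [-0.23  0.43 -0.22  1.82  0.11  0.91  0.6 ] F [-0.6 -1.4  0.1] w 85.2
-> [-0.001  -0.0004  0.0264] [-0.0025 -0.0055 -0.2968]
```

View pics/w3.png

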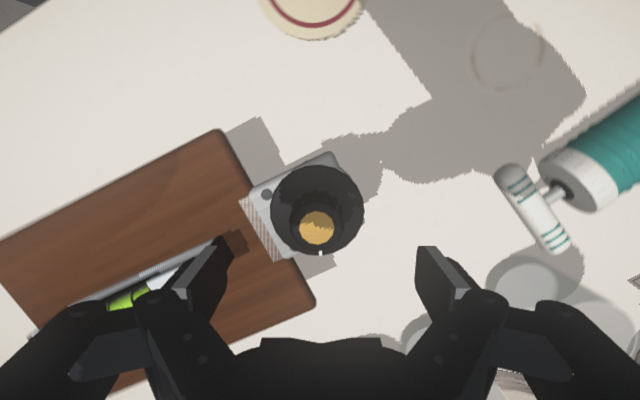

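The knob's brass disc is at px (316,228). The measured axis is (537.5, 200.3) and the skirt's top is at z 86. Next I line up and go down.

Call:
drive_tool(
  deltas=[
    [[-0.002,0.0005,0.01],[0,0,-0.1]],
    [[-0.002,0.0005,0.025],[0,0,-0.2]],
    [[-0.002,0.0005,0.04],[0,0,-0.297]],
    [[-0.002,0.0005,0.052],[0,0,-0.297]],
    [[-0.002,0.0005,0.061],[0,0,-0.297]],
    [[-0.002,0.0005,0.067],[0,0,-0.297]],
    [[-0.002,0.0005,0.067],[0,0,-0.297]],
    [[-0.002,0.0005,0.067],[0,0,-0.297]],
  ],
)

```text
clock: 10.85
eef_pos: [538.4, 201.3, 89.6]
orientation: [-0.274, -3.124, 0.002]
contact_force: [-0.2, -0.4, -0.5]
grip_width: 85.6
```

Call:
drive_tool(
  deltas=[
    [[0,0,0],[0,0,0]],
    [[0,0,0],[0,0,0]],
    [[0,0,0],[0,0,0]],
    [[0,0,0],[0,0,0]],
    [[0,0,0],[0,0,0]],
    [[0,0,0],[0,0,0]],
    [[0,0,0],[0,0,0]],
    [[0,0,0],[0,0,0]],
  ],
  hand=-1,
  force=50,
)

```text
clock: 11.65
eef_pos: [538.4, 200.0, 89.5]
orientation: [-0.276, -3.123, 0.004]
contact_force: [-1.2, -4.6, 1.6]
grip_width: 32.3
```

```bash
python3 -c "
from h import *
to(537.5,200.5,88,80)"
```

```text
t 11.65 p [538.4 200.   89.5] ty 79.9 q [-0.19  0.53 -0.27  1.85  0.19  0.79  0.84] F [-1.2 -4.6  1.6] w 32.3
-> [0.001  0.0004 0.0015] [-0.0032 -0.0058 -0.0015]
```

Call:
drive_tool(
  deltas=[
    [[0,0,0.001],[0,0,0]],
    [[0,0,0.002],[0,0,0]],
    [[0,0,0.003],[0,0,0]],
    [[0,0,0.004],[0,0,0]],
    [[0,0,0.005],[0,0,0]],
    [[0,0,0.006],[0,0,0]],
    [[0,0,0.006],[0,0,0]],
    [[0,0,0.006],[0,0,0]],
  ],
)

```text
clock: 12.45
eef_pos: [538.5, 199.9, 84.5]
orientation: [-0.276, -3.124, 0.005]
contact_force: [-2.6, -4.6, 10.8]
grip_width: 32.8
```

Call:
drive_tool(
  deltas=[
    [[0,0,0.001],[0,0,0]],
    [[0,0,0.002],[0,0,0]],
    [[0,0,0.003],[0,0,0]],
    [[0,0,0.004],[0,0,0]],
    [[0,0,0.004],[0,0,0]],
    [[0,0,0.004],[0,0,0]],
    [[0,0,0.004],[0,0,0]],
    [[0,0,0.004],[0,0,0]],
  ],
)

```text
clock: 13.25
eef_pos: [538.6, 199.9, 82.2]
orientation: [-0.276, -3.124, 0.005]
contact_force: [-6.5, -5.4, 16.6]
grip_width: 32.4
```

Call:
drive_tool(
  deltas=[
    [[0,0,0.0017],[0,0,0.08]],
    [[0,0,0.0017],[0,0,0.18]],
    [[0,0,0.0017],[0,0,0.28]],
    [[0,0,0.0016],[0,0,0.38]],
    [[0,0,0.0015],[0,0,0.48]],
    [[0,0,0.0014],[0,0,0.58]],
    [[0,0,0.0013],[0,0,0.68]],
    [[0,0,0.0013],[0,0,0.78]],
  ],
)

```text
clock: 14.05
eef_pos: [538.9, 199.5, 82.5]
orientation: [-1.45, -2.784, 0.008]
contact_force: [-6.0, -5.9, 16.8]
grip_width: 32.6
```

```bash
python3 - <<'E'
from h import *
to(537.5,200.5,82,80)
top=viewer.camera("top"); sc=viewer.camera("scene")
a=cv2.resize(top["frame"][170:260,240:375],(800,533),interpolation=cv2.INTER_CUBIC); save("top3",a)
E
```

```text
t 14.05 p [538.9 199.5  82.5] ty 35.0 q [-0.34  0.53 -0.07  1.86  0.05  0.76  0.16] F [-6.  -5.9 16.8] w 32.6
-> [ 0.0016 -0.0005  0.0005] [-0.0056 -0.0021 -0.7855]
```

View pics/top3.png

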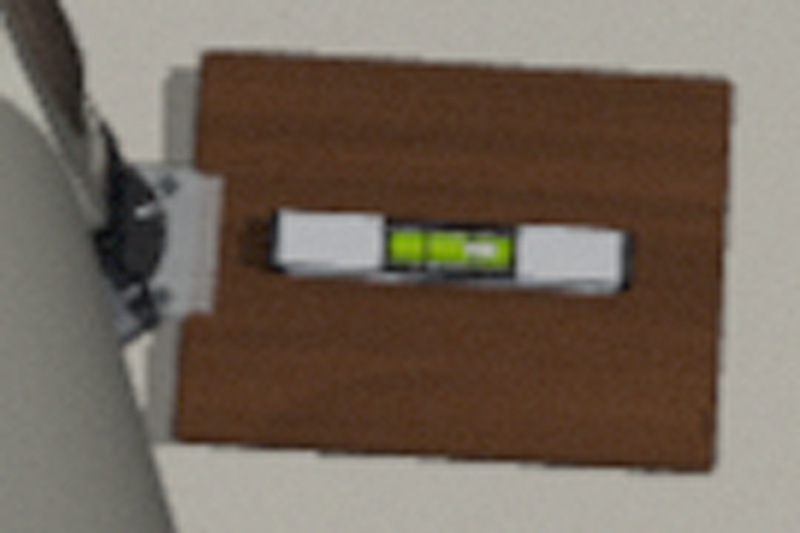

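The vial is visible between x 388 and 515, middle 451, with the bubble at about 480. It has started towards the knob (left) and is not yet settled.

Call:
drive_tool(
  deltas=[
    [[0,0,0.0017],[0,0,0.1]],
    [[0,0,0.0016],[0,0,0.2]],
    [[0,0,0.0015],[0,0,0.3]],
    [[0,0,0.0014],[0,0,0.4]],
    [[0,0,0.0013],[0,0,0.5]],
    [[0,0,0.0012],[0,0,0.6]],
    [[0,0,0.0011],[0,0,0.7]],
    [[0,0,0.001],[0,0,0.8]],
  ],
)

```text
clock: 14.95
eef_pos: [538.9, 198.9, 83.3]
orientation: [2.424, 1.998, -0.01]
contact_force: [-6.9, -6.1, 18.6]
grip_width: 32.2
```

Call:
drive_tool(
  deltas=[
    [[0,0,0.0017],[0,0,0.1]],
    [[0,0,0.0016],[0,0,0.2]],
    [[0,0,0.0015],[0,0,0.25]],
    [[0,0,0.0015],[0,0,0.25]],
    [[0,0,0.0015],[0,0,0.25]],
    [[0,0,0.0015],[0,0,0.25]],
    [[0,0,0.0015],[0,0,0.25]],
    [[0,0,0.0015],[0,0,0.25]],
  ],
)

```text
clock: 15.75
eef_pos: [538.7, 198.7, 83.5]
orientation: [2.653, 1.681, -0.01]
contact_force: [-6.8, -5.4, 19.0]
grip_width: 32.6
```

Call:
drive_tool(
  deltas=[
    [[0,0,0.0016],[0,0,0]],
    [[0,0,0.0016],[0,0,0]],
    [[0,0,0.0016],[0,0,0]],
    [[0,0,0.0016],[0,0,0]],
    [[0,0,0.0016],[0,0,0]],
    [[0,0,0.0016],[0,0,0]],
    [[0,0,0.0016],[0,0,0]],
    [[0,0,0.0016],[0,0,0]],
  ],
)

```text
clock: 16.55
eef_pos: [538.7, 198.7, 83.5]
orientation: [2.652, 1.681, -0.009]
contact_force: [-7.0, -5.8, 17.2]
grip_width: 32.3
```

```bash
python3 - <<'E'
from h import *
to(537.5,200.5,82,80)
f=np.mean([viewer.camera("top")["frame"].astype(float) for _ in range(4)],0).astype(np.uint8)
a=cv2.resize(f[200:225,285:355],(784,280),interpolation=cv2.INTER_CUBIC); save("top4",a)
g=viewer.camera("scene")["frame"]; b=g[180:245,250:360]; save("both4",np.vstack([a,cv2.resize(b,(784,300))*1][:2]) )
E
```

```text
t 16.55 p [538.7 198.7  83.5] ty -25.3 q [-0.55  0.53  0.18  1.87 -0.13  0.76 -0.73] F [-7.  -5.8 17.2] w 32.3
-> [ 0.0012 -0.0019  0.0015] [-0.0068  0.0019 -1.8371]
```

View pics/both4.png

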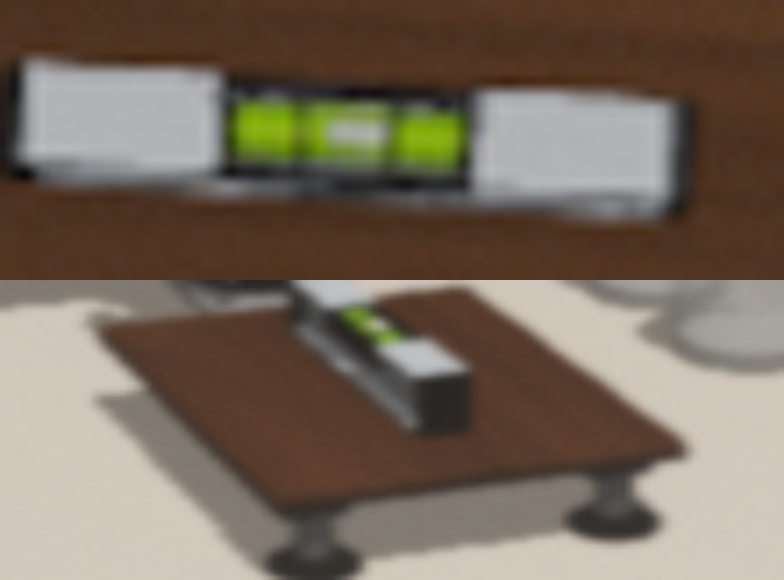

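The lines are at x 300 and 394, middle 347, and the bubble at about 358, so it is still about 2.3 mm short. I turn 0.32 rad more and let it settle.

Call:
drive_tool(
  deltas=[
    [[0,0,0.0016],[0,0,0.1]],
    [[0,0,0.0015],[0,0,0.2]],
    [[0,0,0.0014],[0,0,0.3]],
    [[0,0,0.0013],[0,0,0.34]],
    [[0,0,0.0013],[0,0,0.34]],
    [[0,0,0.0013],[0,0,0.34]],
    [[0,0,0.0013],[0,0,0.34]],
    [[0,0,0.0013],[0,0,0.34]],
  ],
)

```text
clock: 17.6
eef_pos: [538.5, 198.5, 83.9]
orientation: [2.898, 1.209, -0.009]
contact_force: [-7.2, -4.3, 18.4]
grip_width: 32.2
```

Call:
drive_tool(
  deltas=[
    [[0,0,0.0015],[0,0,0]],
    [[0,0,0.0015],[0,0,0]],
    [[0,0,0.0015],[0,0,0]],
    [[0,0,0.0015],[0,0,0]],
    [[0,0,0.0015],[0,0,0]],
    [[0,0,0.0015],[0,0,0]],
    [[0,0,0.0015],[0,0,0]],
    [[0,0,0.0015],[0,0,0]],
  ],
)

```text
clock: 18.4
eef_pos: [538.5, 198.5, 83.9]
orientation: [2.897, 1.21, -0.009]
contact_force: [-6.8, -4.5, 17.2]
grip_width: 32.7
```

Call:
drive_tool(
  deltas=[
    [[0,0,0.0015],[0,0,0]],
    [[0,0,0.0015],[0,0,0]],
    [[0,0,0.0015],[0,0,0]],
    [[0,0,0.0015],[0,0,0]],
    [[0,0,0.0015],[0,0,0]],
    [[0,0,0.0015],[0,0,0]],
    [[0,0,0.0015],[0,0,0]],
    [[0,0,0.0015],[0,0,0]],
  ],
)

```text
clock: 19.2
eef_pos: [538.5, 198.5, 83.9]
orientation: [2.897, 1.211, -0.009]
contact_force: [-7.0, -4.8, 17.1]
grip_width: 32.8
```

```bash
python3 - <<'E'
from h import *
to(537.5,200.5,82,80)
f=np.mean([viewer.camera("top")["frame"].astype(float) for _ in range(4)],0).astype(np.uint8)
a=cv2.resize(f[200:225,285:355],(784,280),interpolation=cv2.INTER_CUBIC); save("top5",a)
print(a[133,220:490:6].tolist())
E
```

```text
t 19.2 p [538.5 198.5  83.9] ty -44.6 q [-0.61  0.53  0.27  1.87 -0.19  0.77 -1.02] F [-7.  -4.8 17.1] w 32.8
-> [ 0.0007 -0.0022  0.0019] [-0.0065  0.0027 -2.1753]
[[112, 114, 110], [71, 78, 52], [64, 83, 14], [97, 126, 19], [123, 160, 18], [131, 171, 16], [135, 176, 14], [133, 172, 14], [134, 172, 16], [136, 172, 19], [139, 176, 21], [135, 170, 24], [122, 152, 25], [109, 134, 30], [103, 126, 33], [114, 134, 64], [138, 154, 106], [158, 168, 145], [165, 170, 158], [169, 172, 165], [167, 171, 161], [166, 171, 161], [166, 172, 162], [167, 172, 165], [165, 172, 157], [160, 175, 139], [144, 169, 98], [122, 149, 49], [107, 135, 15], [108, 136, 18], [118, 149, 18], [131, 167, 15], [137, 176, 12], [135, 174, 11], [134, 175, 10], [133, 175, 10], [134, 176, 10], [133, 174, 11], [130, 170, 14], [116, 152, 18], [89, 119, 13], [79, 98, 37], [94, 103, 85], [125, 127, 135], [151, 153, 158]]
```

View pics/top5.png

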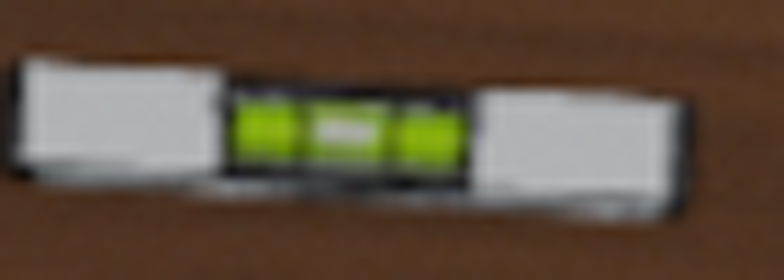

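The bubble (x 313–379, centre about 345) is centred between the lines (middle 347). The push is 17 N at about 7.7 mm and holding.

```bash
python3 -c "
from h import *
bot.job_done()"
```

```text
the job is handed in; nothing more can be done
```

The stand is level and the job is handed in; the arm is still holding the knob pushed down at that setting.

- **Level:** I laid it within about 1 mm of the deck's middle, lengthwise towards the knob. I pressed it down with about 20 N, then let go of it and did not touch it again.
- **Knob:** I gripped it, pushed it down and turned it clockwise in several steps, about 2.2 rad in total. The first look at the bubble suggested 1.9 rad, so some turning was lost as the clutch engaged, or that estimate was off. I corrected with 0.34 rad more after a second look.
- **Last checks:** After settling, the bubble was about 0.4 mm from the middle of the vial, measured in a coarse top view good to about 1 mm. The push was about 17 N, with the knob about 7.7 mm down, and the clock read about 19 s of the 61 s.
- **Sideways load:** A steady sideways force of about 8 N remains on the gripper because it sits slightly off the knob's axis. I left it, since the bubble and the push held steady.
- **Not checked:** I took no final picture of the tumblers, jigger and coasters; the planned paths kept clear of them and no unexpected contact force showed.

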